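# Set out the returned sample set for log-in

## Task

Get the returned samples ready for log-in: with a fingertip, turn every wide jar where it stands in the divided tray, without lifting or tipping it, until the middle of its label faces squarely to the tray's front (the low wall with the card strips). Stand every flat filter case upright on end in the steel out-tray, and lay the steel sampling tube centrally across the two forks of the clip stand and press it down past the sprung jaw until it is fully home and the jaw has closed over it. Leave everything else on the bench where it is.

Things in the scene. Friction and masses are not known exactly. Their poses are not given: they have to be found in the camera images.
- tray: fixed grey plastic jar tray, 118 x 342 mm, three square compartments (108 mm inside) centred at y = -112.5, 0, +112.5 mm in its frame. Origin at the centre of its underside, z up, y along the row. Front = +x side, away from the robot: the low 16 mm wall with white card strips; rear wall 26 mm, partitions 22 mm high; floor 5 mm thick.
- jar1: wide amber sample jar, flat black rubber-coated (grippy) screw lid, 100 mm across; 102 mm across (too wide to grip), 92 mm high, 0.55 kg, slippery foot; stands with 3 mm play all round in a tray compartment. One of the jars and cases may be absent. Origin at the centre of its underside, z up, +x towards its label. A white seal strip 16 mm wide runs on the lid from near its centre to the label's side.
- jar1_label (a point): middle of jar1's white wrap-round paper label (110 degrees wide, with dark bars): on the jar's side, 51 mm from its axis, 45 mm above its underside.
- jar2: wide amber sample jar, flat black rubber-coated (grippy) screw lid, 100 mm across; 102 mm across (too wide to grip), 92 mm high, 0.55 kg, slippery foot; stands with 3 mm play all round in a tray compartment. One of the jars and cases may be absent. Origin at the centre of its underside, z up, +x towards its label. A white seal strip 16 mm wide runs on the lid from near its centre to the label's side.
- jar2_label (a point): middle of jar2's white wrap-round paper label (110 degrees wide, with dark bars): on the jar's side, 51 mm from its axis, 45 mm above its underside.
- jar3: wide amber sample jar, flat black rubber-coated (grippy) screw lid, 100 mm across; 102 mm across (too wide to grip), 92 mm high, 0.55 kg, slippery foot; stands with 3 mm play all round in a tray compartment. One of the jars and cases may be absent. Origin at the centre of its underside, z up, +x towards its label. A white seal strip 16 mm wide runs on the lid from near its centre to the label's side.
- jar3_label (a point): middle of jar3's white wrap-round paper label (110 degrees wide, with dark bars): on the jar's side, 51 mm from its axis, 45 mm above its underside.
- case1: flat grey hinged filter case, 112 x 64 x 26 mm, 0.14 kg, lying flat on the bench at the start (its 112 mm side is its x axis, 64 mm its y axis, 26 mm its z axis); may be absent. Origin at the centre of its large underside.
- case1_c (a point): centre of case1, axes as those of the case, x along its 112 mm length.
- case2: flat grey hinged filter case, 112 x 64 x 26 mm, 0.14 kg, lying flat on the bench at the start (its 112 mm side is its x axis, 64 mm its y axis, 26 mm its z axis); may be absent. Origin at the centre of its large underside.
- case2_c (a point): centre of case2, axes as those of the case, x along its 112 mm length.
- outtray: fixed shallow steel out-tray, 130 mm (x) by 200 mm (y), black rubber inlay, floor 5 mm above its underside, lips 11 mm high; left or right of the jar tray. Origin at the centre of its underside, z up. The cases stand in it on end side by side, e.g. 60 mm either side of its middle along y, their 64 mm width along its y.
- clip: fixed clip stand, base plate 100 (x) by 160 (y) by 10 mm, opposite the out-tray. Two grey U-forks 45 mm either side of its middle along y (80 mm free between them) hold the tube level along its y; slot 21 mm wide, +x prongs 84 mm high with slanted lead-in. A black sprung jaw on the -x side leans two slanted noses over the slot, down to 61 mm height. Origin at the centre of its underside.
- clip_seat (a point): where the middle of the tube lies when fully seated: 49 mm above the underside of the clip stand, at its middle (axes as the stand: tube along y).
- jaw (a joint): angle of the clip stand's sprung jaw: 0 shut, grows as it swings outwards (to -x of the stand). The tube pushed straight down on the slanted noses opens it to about 0.12 rad (a push of about 10 N), then it springs back to 0 over the seated tube.
- tube: steel sampling tube, 18 mm in diameter, 180 mm long with a 22 mm long brass hex nut (24 mm across flats) at each end, 0.18 kg; lies on the bench on its nuts, its axis 12 mm above the bench. Its x axis runs along it.
- tube_c (a point): centre of the tube, half-way along its axis; x along the tube.
- wash: bystander, to be left where it is: white plastic bottle, 68 mm across, 170 mm high; origin at the centre of its underside
- beaker: bystander, to be left where it is: glass beaker, 72 mm across, 95 mm high; origin at the centre of its underside
- vial: bystander, to be left where it is: small amber vial, 34 mm across, 55 mm high; origin at the centre of its underside
- spatula: bystander, to be left where it is: spatula, 160 mm long, lying; origin at the centre of its underside (spatula: handle to -x)
- logbook: bystander, to be left where it is: blue logbook, 150 x 105 x 16 mm, lying; origin at the centre of its underside
- meter: bystander, to be left where it is: yellow hand-held meter, 150 x 75 x 40 mm, lying; origin at the centre of its underside
Things that resemble listed ones, but are neither listed nor needed, are in the scene too. What is meant by the tube is not purple, and is the larger of those in its own colour.

How it is judged:
At the end, for the whole second after the job is handed in: Jars at rest, labels within 0.26 rad of tray +x; cases at rest on end (length within 0.1 rad of vertical) on the out-tray floor, centres within 55 mm (x), 90 mm (y) of its middle; tube axis level 44-53 mm above the clip's underside, within 6 mm (x), 11 mm (y) of the seat, jaw below 0.06 rad (angle between the x axis of each of jar1, jar2, jar3 and the x axis of tray, either way round below 0.26 rad and x of each of jar1_label, jar2_label, jar3_label in the frame of tray above 0.035 m and z of each of jar1, jar2, jar3 in the frame of tray below 0.013 m and angle between each of jar1, jar2, jar3's own z axis and vertical below 0.08 rad and linear speed of each of jar1, jar2, jar3, case1, case2, tube below 0.02 m/s and angular speed of each of jar1, jar2, jar3 below 0.05 rad/s and angle between the x axis of each of case1_c, case2_c and the z axis of outtray, either way round below 0.1 rad and x of case1_c in the frame of outtray between -0.055 and 0.055 m and y of case1_c in the frame of outtray between -0.09 and 0.09 m and z of each of case1_c, case2_c in the frame of outtray below 0.067 m and x of case2_c in the frame of outtray between -0.055 and 0.055 m and y of case2_c in the frame of outtray between -0.09 and 0.09 m and z of tube_c in the frame of clip between 0.044 and 0.053 m and x of tube_c in the frame of clip between -0.006 and 0.006 m and y of tube_c in the frame of clip between -0.011 and 0.011 m and angle between the x axis of tube_c and the y axis of clip, either way round below 0.08 rad and value of joint jaw below 0.06 rad); the robot touches nothing.
It fails at once if a jar is lifted more than 30 mm or tipped by more than 0.35 rad (z of any of jar1, jar2, jar3 in the frame of tray above 0.035 m or angle between any of jar1, jar2, jar3's own z axis and vertical above 0.35 rad).
It fails at once if a bystander is moved more than 50 mm (distance of any of wash, beaker, vial, spatula, logbook, meter from where it was at the start of the episode above 0.05 m).
Of jar1, jar2, jar3, case1, case2 only 4 to 5 are there at a start; the rules pass over those that are not, and their reading is None.
At some moment in a run one of case1, case2, tube may be knocked a few centimetres aside while the robot is not near it.
Once in a run the grip may slacken for a moment while it holds something.
It also fails if it takes over 210 s, if anything falls off the work surface, if the arm or the gripper's body presses on something with over 40 N, if the wrist force passes 120 N, or if a joint passes its speed limit or range.

## Robot

A 7-joint arm with a two-finger parallel gripper is mounted at the origin on the work surface. World frame = base frame: x ahead of the robot, y to its left, z up, the work surface at z = 0. Lengths are in m, angles in rad, forces in N, time in s.
With the tool pointing down it reaches from about 0.425 to 0.875 m from the base axis. Payload 8.4 kg.
Tool frame: the origin (TCP) lies midway between the tips of the shut fingers; the grasp point (between the pads) lies 19 mm behind it; z points along the fingers, y is the direction in which the jaws open and shut (so a half turn about z gives the same grasp; the last joint's range is limited). The gripper opens to 85 mm and grips with 20 to 120 N. Pads are 22 mm wide; open, the fingers measure 114 mm over their backs; the gripper's body (76 mm by 85 mm) begins 54 mm behind the grasp point. The pads swing forward as they close: fully open they stand 13 mm farther back than shut.
Start: joints at [1.07, 0.333, 0.04, 1.465, -0.013, 1.343, -0.059], TCP at [0.254, -0.598, 0.231] pointing down, gripper open.
Joint ranges: [-2.58, 2.58], [-0.38, 2.09], [-1.3, 1.39], [0.25, 2.4], [-1.5, 4.64], [0.08, 2.09], [-2.65, 2.65]. Speed limits (rad/s): [2.22, 2.22, 2.79, 2.79, 3.14, 3.14, 3.14].

## Interface

Orientations are given as a rotation vector (axis times angle).
In Python, from bench import bot gives the robot as it stands. Calls block until the motion is done:
- bot.move_pose(position, orientation): joint-space move of the TCP to a pose.
- bot.move_linear(position, rot=None, max_speed=0.15, guard=None): straight line of the TCP; rot=None keeps the orientation; max_speed is the mean speed in m/s. With guard (N) it stops when the force on the tool has changed by that much, and returns True; else False.
- bot.movej(angles): joint-space move.
- bot.gripper_to(opening, force=None): finger opening in m; force is the grip in N (None keeps the last); returns when the fingers have stopped.
- bot.hold(seconds).
- bot.ik(position, orientation): joint angles nearest the present ones, or None.
- bot.grab_frame(name): name is "scene" or "top"; returns the picture (420x560x3 uint8, red, green, blue); there is no depth.
- bot.camera_params(name): a dict with "fx", "fy", "cx", "cy" (pixels), "position" and "orientation" of the camera in the world. Camera axes: x right, y down, z forward; pixel columns grow to the right and rows downward; lengths in m; the calibration is good to about 2 mm. A picture is of the moment at which its call begins. camera_params takes no time and is no camera call.
A pose or a line that the arm cannot do raises bot.MotionError and nothing moves.
- bot.finish_job(): hands the job in, once; it reports no verdict.
Readings, each from a call of its own:
- bot.current_clock(): time.
- bot.current_joints(): joint angles.
- bot.current_qvel(): joint speeds.
- bot.current_joint_torque(): joint torques, N m.
- bot.current_position(): TCP position.
- bot.current_orientation(): TCP orientation.
- bot.current_wrist_force(): force on the tool from outside, world axes, zero at the start.
- bot.current_moment(): the same for the moment, N m.
- bot.current_finger_gap(): finger opening in m.
Only numpy, scipy, OpenCV 4.12 (cv2) and the standard library are available. Lean on these libraries where they do the work, as an engineer would, in place of code of your own. Each camera call takes 0.05 s, during which the arm holds its last target.

## Working session

There is one attempt and no reset: what is moved stays moved. The work goes in short steps, each a Python script; the robot and the scene stay as the last script left them, time stands still between calls to the robot, and variables do not carry over. Pictures are saved under pics/ and viewed, and the job is handed in when it is done.

```bash
ls; mkdir -p pics
python3 - <<'E'
from bench import bot
import cv2
for n in ("scene","top"):
    im=bot.grab_frame(n); cv2.imwrite(f"pics/{n}0.png",im[:,:,::-1]); print(n,bot.camera_params(n))
print(bot.current_clock(),bot.current_position(),bot.current_orientation(),bot.current_joints())
E
```

```text
pics
scene {'fx': 465.10809877181305, 'fy': 465.10809877181305, 'cx': 282.33803878638685, 'cy': 205.2428632142808, 'position': array([1.12778984, 0.95689424, 1.09162668]), 'orientation': array([-0.71812392, -2.57410696,  1.19365639])}
top {'fx': 480.0706410388856, 'fy': 480.0706410388856, 'cx': 281.9988989451904, 'cy': 211.73397367503736, 'position': array([ 0.26034872, -0.08346723,  1.51543841]), 'orientation': array([-2.13424354,  2.11110893, -0.18183228])}
0.1 [ 0.25399505 -0.59785377  0.23053305] [-3.07702588e+00 -6.26568429e-01  6.43369659e-04] [ 1.06981423  0.33380689  0.03986192  1.46617995 -0.0133748   1.34335037
 -0.05851997]
```

View pics/scene0.png

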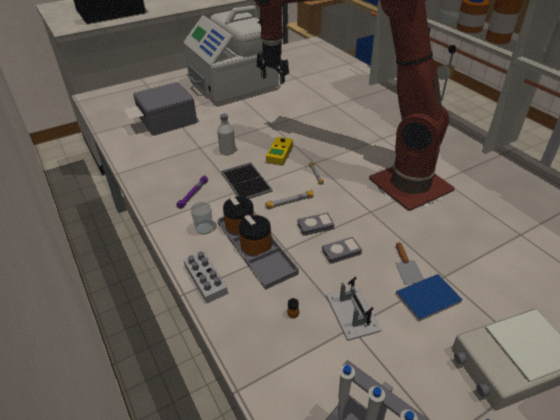

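View pics/top0.png

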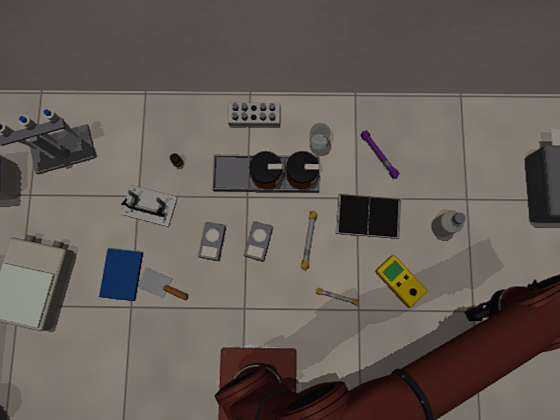

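```bash
cat > h.py <<'E'
import numpy as np, cv2
from scipy.spatial.transform import Rotation as R
from bench import bot
def ray(n,u,v):
    c=bot.camera_params(n); d=np.array([(u-c['cx'])/c['fx'],(v-c['cy'])/c['fy'],1.])
    return np.array(c['position']),R.from_rotvec(c['orientation']).apply(d)
def pix(n,u,v,z):
    p,d=ray(n,u,v); return p+d*(z-p[2])/d[2]
def proj(n,P):
    c=bot.camera_params(n); q=R.from_rotvec(c['orientation']).inv().apply(np.array(P)-c['position'])
    return np.array([c['cx']+c['fx']*q[0]/q[2],c['cy']+c['fy']*q[1]/q[2]])
def save(n,name,crop=None,k=4):
    im=bot.grab_frame(n)[:,:,::-1].copy()
    o=im
    if crop: x0,y0,x1,y1=crop; o=cv2.resize(im[y0:y1,x0:x1],None,fx=k,fy=k,interpolation=cv2.INTER_CUBIC)
    cv2.imwrite(f"pics/{name}.png",o); return im
E
python3 - <<'E'
from h import *
im=cv2.imread('pics/top0.png')
cv2.imwrite('pics/topc.png',cv2.resize(im[90:310,195:415],None,fx=2.7,fy=2.7,interpolation=cv2.INTER_CUBIC))
cv2.imwrite('pics/topd.png',cv2.resize(im[120:310,90:290],None,fx=3,fy=3,interpolation=cv2.INTER_CUBIC))
im=cv2.imread('pics/scene0.png')
cv2.imwrite('pics/sc.png',cv2.resize(im[150:340,180:380],None,fx=3,fy=3,interpolation=cv2.INTER_CUBIC))
E
```

```text
(no output)
```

View pics/topc.png

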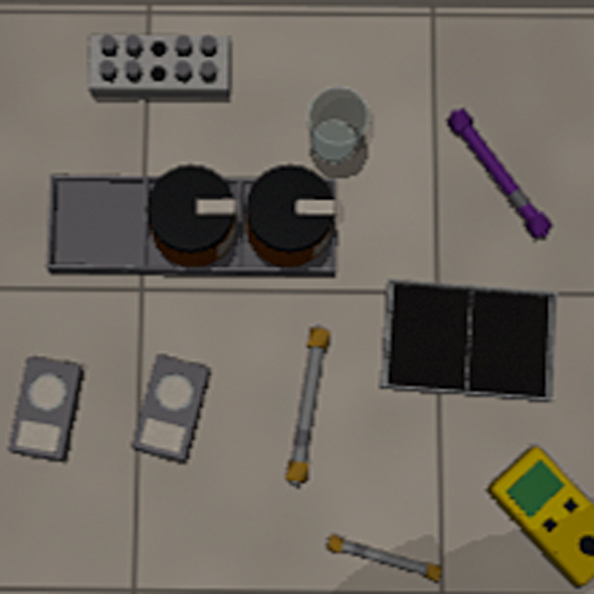

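View pics/topd.png

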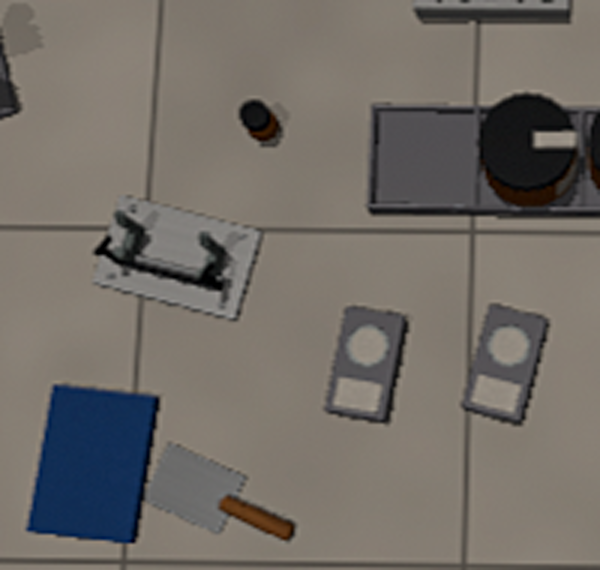

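View pics/sc.png

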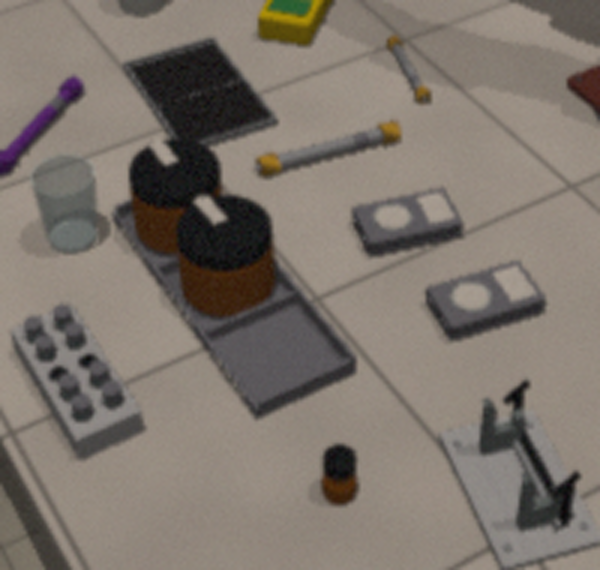

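Run:
```python
from h import *
np.set_printoptions(precision=4,suppress=True)
C=lambda x,y:(195+x/2.7,90+y/2.7)
D=lambda x,y:(90+x/3,120+y/3)
S=lambda x,y:(180+x/3,150+y/3)
def show(name,z,f,pts,cam='top'):
    P=np.array([pix(cam,*f(*p),z) for p in pts]); print(name,P[:,:2].tolist().__repr__() if 0 else P[:,:2].round(4).tolist()); 
    print('  mean',P.mean(0)[:2], 'sides',np.linalg.norm(P-np.roll(P,-1,0),axis=1)); return P
show('clip plate',.010,D,[(122,193),(262,230),(238,320),(93,283)])
P=show('outtray rim',.011,C,[(388,280),(555,293),(551,400),(381,388)])
P=show('tray',.02,C,[(51,175),(335,178),(335,275),(49,272)])
for nm,q in dict(caseL=[(345,306),(407,316),(388,423),(326,409)],caseR=[(491,304),(548,319),(520,424),(463,407)]).items(): show(nm,.026,D,q)
show('tube ends',.012,C,[(319,327),(296,484)])
show('small tube',.008,C,[(329,540),(440,575)])
show('purple',.012,C,[(452,112),(546,234)])
show('jar mid strip ends',.092,C,[(197,206),(237,206)])
show('jar R',.092,C,[(295,208),(337,208)])
show('lids',.092,C,[(191,210),(291,210)])
# scene
show('case tops scene',.026,S,[(355,215),(440,189),(462,219),(370,250)],'scene')
show('outtray sc',.011,S,[(125,65),(213,39),(277,120),(180,150)],'scene')
show('tube sc',.012,S,[(258,165),(400,130)],'scene')
```

```text
clip plate [[0.6197, 0.4223], [0.5805, 0.2692], [0.4829, 0.2897], [0.5211, 0.4465]]
  mean [0.5511 0.3569] sides [0.158  0.0997 0.1614 0.1016]
outtray rim [[0.5951, -0.2486], [0.5813, -0.4458], [0.4538, -0.437], [0.4658, -0.2392]]
  mean [ 0.524  -0.3427] sides [0.1977 0.1278 0.1982 0.1297]
tray [[0.7182, 0.1552], [0.7175, -0.1854], [0.5985, -0.1851], [0.5989, 0.1532]]
  mean [ 0.6583 -0.0155] sides [0.3406 0.119  0.3383 0.1193]
caseL [[0.4965, 0.1741], [0.4866, 0.1087], [0.3747, 0.1247], [0.3884, 0.1894]]
  mean [0.4365 0.1492] sides [0.0662 0.1131 0.0662 0.1092]
caseR [[0.5002, 0.021], [0.485, -0.039], [0.3751, -0.0117], [0.392, 0.0476]]
  mean [0.4381 0.0045] sides [0.0619 0.1132 0.0617 0.1114]
tube ends [[0.5374, -0.1667], [0.353, -0.1402]]
  mean [ 0.4452 -0.1534] sides [0.1863 0.1863]
small tube [[0.2897, -0.1784], [0.2518, -0.3049]]
  mean [ 0.2708 -0.2416] sides [0.1321 0.1321]
purple [[0.8045, -0.3281], [0.6529, -0.4372]]
  mean [ 0.7287 -0.3827] sides [0.1868 0.1868]
jar mid strip ends [[0.661, -0.0237], [0.6615, -0.0692]]
  mean [ 0.6612 -0.0464] sides [0.0454 0.0454]
jar R [[0.6597, -0.135], [0.6602, -0.1827]]
  mean [ 0.6599 -0.1588] sides [0.0476 0.0476]
lids [[0.6563, -0.017], [0.6573, -0.1305]]
  mean [ 0.6568 -0.0737] sides [0.1135 0.1135]
case tops scene [[0.4924, -0.0207], [0.3851, -0.007], [0.3934, 0.0479], [0.5089, 0.036]]
  mean [0.4449 0.0141] sides [0.1082 0.0555 0.1161 0.0591]
outtray sc [[0.584, -0.4374], [0.4584, -0.4287], [0.4723, -0.2329], [0.6017, -0.2441]]
  mean [ 0.5291 -0.3358] sides [0.126  0.1963 0.1298 0.1941]
tube sc [[0.5354, -0.1689], [0.354, -0.1353]]
  mean [ 0.4447 -0.1521] sides [0.1845 0.1845]
```

```bash
cat >> h.py <<'E'
def ori(z,y):
    z=np.array(z,float); z/=np.linalg.norm(z); y=np.array(y,float); y-=z*(y@z); y/=np.linalg.norm(y)
    return R.from_matrix(np.array([np.cross(y,z),y,z]).T).as_rotvec()
def tilt(yaw,th,s=1):
    "tool in plane of heading yaw, th from straight down toward heading; jaw axis = s*left of heading"
    h=np.array([np.cos(yaw),np.sin(yaw),0]); l=np.array([-np.sin(yaw),np.cos(yaw),0])
    return ori(np.sin(th)*h-np.cos(th)*np.array([0,0,1.]), s*l)
E
python3 - <<'E'
from h import *
np.set_printoptions(precision=3,suppress=True)
def t(nm,p,o):
    q=bot.ik(p,o); print(nm,None if q is None else np.array(q))
for s in (1,-1):
  for th in (0,-20,-35,-50): t(f'pickL {s} {th}',[.475,.14,.015],tilt(-.15,np.radians(th),s))
  for th in (0,-20,-35,-50): t(f'pickR {s} {th}',[.475,-.004,.015],tilt(-.25,np.radians(th),s))
  for th in (90,75,60,50,40,30): t(f'place {s} {th}',[.525,-.40,.09],tilt(0.06,np.radians(th),s))
  t(f'clip {s}',[.551,.357,.06],tilt(1.33,0,s)) 
  t(f'clipjawx {s}',[.551,.357,.06],tilt(-.24,0,1) if s>0 else tilt(-.24,0,-1)) 
  t(f'tube {s}',[.445,-.153,.01],tilt(-.14,0,s))
  for a in (0,90): t(f'jar {s} {a}',[.657,-.13,.1],tilt(np.radians(a),0,s))
E
```

```text
pickL 1 0 [ 0.459  0.424 -0.957  2.019  0.437  0.917  0.69 ]
pickL 1 -20 [ 0.373  0.642 -0.838  1.755  0.289  1.252  0.858]
pickL 1 -35 [ 0.277  0.794 -0.715  1.56   0.178  1.489  0.947]
pickL 1 -50 [ 0.23   0.974 -0.671  1.369  0.114  1.729  0.968]
pickR 1 0 [ 0.559  0.301 -0.71   2.073  0.259  0.855  1.02 ]
pickR 1 -20 [ 0.489  0.544 -0.631  1.797  0.197  1.233  1.102]
pickR 1 -35 [ 0.449  0.738 -0.6    1.594  0.171  1.501  1.118]
pickR 1 -50 [ 0.416  0.933 -0.588  1.399  0.145  1.755  1.112]
place 1 90 [ 2.119  1.355 -1.106  2.087 -1.265  0.524 -1.806]
place 1 75 [ 2.036  1.005 -1.091  2.131 -1.384  0.444 -1.978]
place 1 60 [ 1.647  0.525 -0.717  2.123 -1.454  0.586 -2.295]
place 1 50 [ 0.737  0.337  0.231  2.116 -1.471  0.777 -2.534]
place 1 40 [ 1.875  0.642 -1.227  1.991  0.136  0.434  2.393]
place 1 30 [ 1.682  0.527 -1.083  1.903  0.161  0.591  2.267]
clip 1 [ 0.111  0.763 -1.1    1.587  0.709  1.24   1.783]
clipjawx 1 [ 0.022  0.673 -0.933  1.591  0.574  1.174  0.295]
tube 1 [ 0.732  0.269 -0.542  2.092  0.187  0.827  1.51 ]
jar 1 0 [ 0.54   0.528 -0.561  1.536  0.296  1.163
[... 556 characters left out ...]
0.03   1.731 -1.864]
place -1 90 [ 2.107  1.335 -1.091  2.088 -1.293  0.544  1.351]
place -1 75 [ 1.971  0.923 -1.006  2.134 -1.48   0.535  1.208]
place -1 60 [ 1.804  0.607 -0.905  2.116 -1.333  0.48   0.789]
place -1 50 [ 1.214  0.351 -0.303  2.092 -1.326  0.629  0.543]
place -1 40 [ 1.095  0.306 -0.255  2.023 -0.952  0.583  0.112]
place -1 30 [ 0.951  0.297 -0.183  1.936 -0.58   0.633 -0.3  ]
clip -1 [-0.025  0.639 -0.856  1.593  0.516  1.149 -1.24 ]
clipjawx -1 [-1.105  0.546  0.62   1.654 -0.354  1.057 -2.187]
tube -1 [ 0.509  0.239 -0.296  2.103  0.095  0.813 -1.556]
jar -1 0 [ 0.354  0.484 -0.301  1.547  0.153  1.134 -1.55 ]
jar -1 90 [ 0.498  0.515 -0.5    1.538  0.261  1.155 -0.054]
```

```bash
cat >> h.py <<'E'
def turn(c,phi0,dphi,r=.033,N=8,yaw0=0,s=-1):
    P=lambda a,z:np.array([c[0]+r*np.cos(phi0+a),c[1]+r*np.sin(phi0+a),z])
    bot.move_pose(P(0,.16),tilt(yaw0,0,s))
    f0=bot.current_wrist_force()
    bot.move_linear(P(0,.112),max_speed=.1)
    hit=bot.move_linear(P(0,.085),max_speed=.015,guard=5)
    z=bot.current_position()[2]; f=bot.current_wrist_force()-f0
    print('hit',hit,z,f)
    for k in range(12):
        f=bot.current_wrist_force()-f0
        if f[2]>N-1: break
        z-=.0005; bot.move_linear(P(0,z),max_speed=.01)
    print('press',z,f)
    n=max(2,int(abs(np.degrees(dphi))/7)); 
    for a in np.linspace(0,dphi,n+1)[1:]:
        bot.move_linear(P(a,z),rot=tilt(yaw0+a,0,s),max_speed=.04)
        f=bot.current_wrist_force()-f0
        if f[2]<N-3: z-=.0004
        elif f[2]>N+4: z+=.0004
    print('end',z,f, bot.current_position())
    bot.move_linear(P(dphi,.125),max_speed=.1)
E
python3 - <<'E'
from h import *
np.set_printoptions(precision=3,suppress=True)
bot.gripper_to(0)
bot.move_pose([.5,-.35,.3],tilt(0,0,-1))
turn((.657,-.1285),np.pi,np.pi/2)
print(bot.current_clock())
E
python3 - <<'E'
from h import *
bot.move_pose([.5,-.35,.35],tilt(0,0,-1))
save('top','t1',(195,90,415,310),2.7); save('scene','s1',(180,150,380,340),3)
print(bot.current_clock())
E
```

```text
hit True 0.09720754462420374 [0.289 0.246 4.11 ]
press 0.09620754462420374 [-1.279  0.854  8.177]
end 0.09620754462420374 [ 0.741 -0.087  7.826] [ 0.658 -0.162  0.097]
9.3333
10.6917
```

View pics/t1.png

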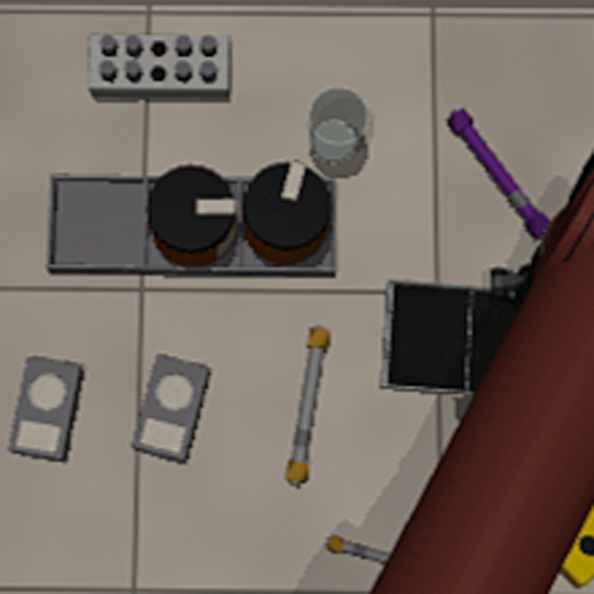

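View pics/s1.png

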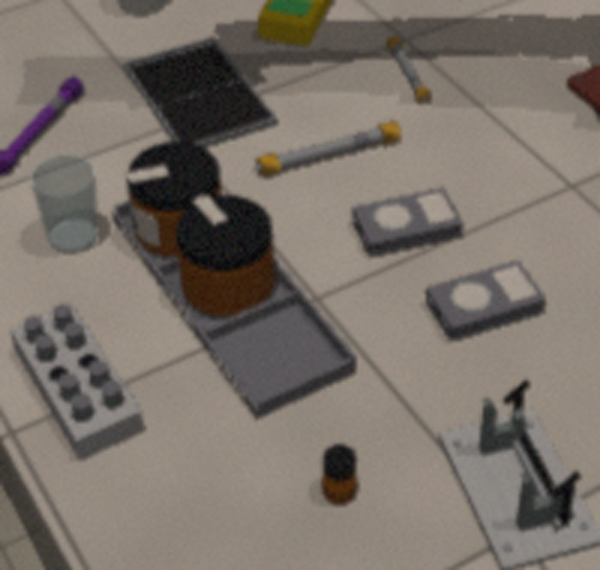

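```bash
cat >> h.py <<'E'
def strips(im):
    "bgr top image; returns strip direction of each jar"
    out=[]
    for c in ((.657,-.0165),(.657,-.129)):
        m=np.zeros(im.shape[:2],np.uint8); uv=proj('top',[c[0],c[1],.092])
        cv2.circle(m,tuple(int(round(x)) for x in uv),16,255,-1)
        w=(im.min(2)>125)&(m>0)
        n,l,st,_=cv2.connectedComponentsWithStats(w.astype(np.uint8)); k=1+np.argmax(st[1:,4])
        v,u=np.nonzero(l==k); P=np.array([pix('top',a,b,.092)[:2] for a,b in zip(u,v)])
        m0=P.mean(0); V=np.linalg.svd(P-m0)[2][0]; V*=np.sign(V@(m0-c)) 
        out.append((st[k,4],m0.round(4),np.degrees(np.arctan2(V[1],V[0])).round(1)))
    return out
E
python3 - <<'E'
from h import *
im=bot.grab_frame('top')[:,:,::-1].copy(); print(strips(im))
bot.move_pose([.55,-.1,.2],tilt(0,0,-1))
turn((.657,-.0165),np.pi,np.radians(106))
bot.move_pose([.5,-.35,.35],tilt(0,0,-1))
im=save('top','t2',(195,90,415,310),2.7); print(strips(im))
print(bot.current_clock())
E
```

```text
[(np.int32(67), array([ 0.6623, -0.044 ]), np.float64(-88.6)), (np.int32(45), array([ 0.6897, -0.1311]), np.float64(-17.2))]
hit True 0.09724032537803798 [-0.19529398  0.54430776  3.40356173]
press 0.09624032537803798 [-2.03730542 -0.12444924  8.95892037]
end 0.09624032537803798 [-0.35890892  0.04019161  7.42661   ] [ 0.6671175  -0.04828465  0.09721541]
[(np.int32(41), array([ 0.6894, -0.0127]), np.float64(-0.3)), (np.int32(45), array([ 0.6897, -0.1311]), np.float64(-17.2))]
20.7333
```

View pics/t2.png

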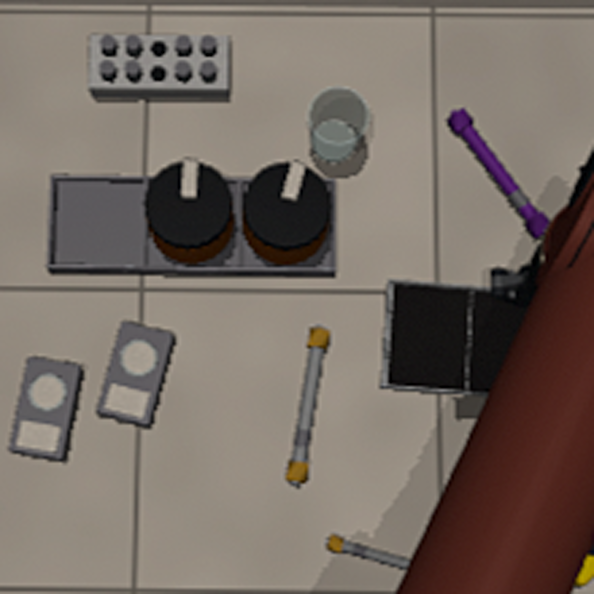

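Run:
```python
from h import *
bot.move_pose([.55,-.1,.2],tilt(0,0,-1))
turn((.657,-.1285),np.pi,np.radians(26))
bot.move_pose([.5,-.35,.35],tilt(0,0,-1))
im=save('top','t3',(195,90,415,310),2.7); print(strips(im))
save('scene','s3',(180,150,380,340),3)
print(bot.current_clock())
```

```text
hit True 0.09722787678346803 [ 0.74933955 -1.97520945  3.5573859 ]
press 0.09622787678346803 [-2.3975714   0.78225012  9.06262944]
end 0.09622787678346803 [ 0.15671335 -1.31479509  6.03355936] [ 0.62820905 -0.14341889  0.09725079]
[(np.int32(41), array([ 0.6894, -0.0127]), np.float64(-0.3)), (np.int32(44), array([ 0.6896, -0.127 ]), np.float64(3.9))]
27.1833
```

View pics/t3.png

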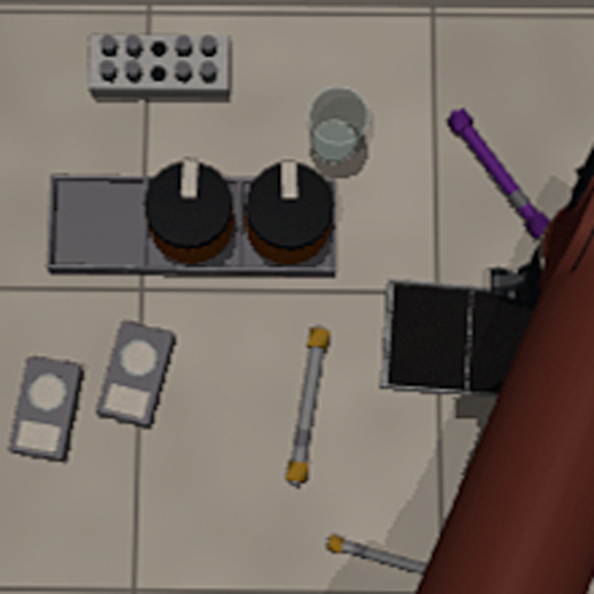

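View pics/s3.png

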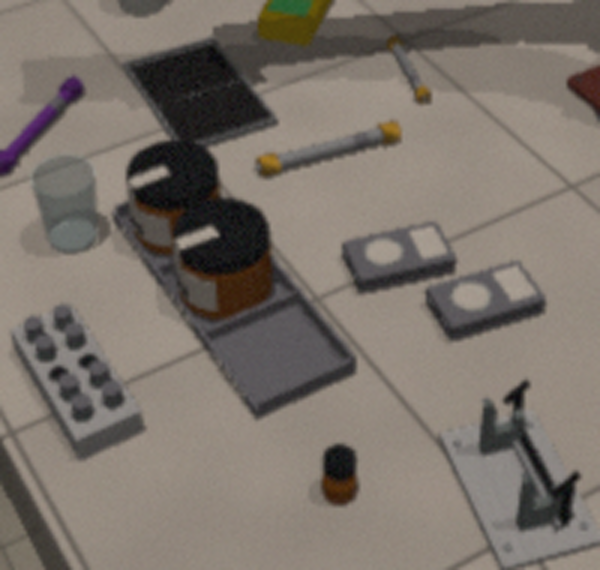

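```bash
cat >> h.py <<'E'
def T(p,Rm):
    M=np.eye(4); M[:3,:3]=Rm; M[:3,3]=p; return M
def tool():
    return T(bot.current_position(),R.from_rotvec(bot.current_orientation()).as_matrix())
OT=np.array([.5255,-.340]); OTY=-.07
def rect(corn,z=.026,cam='top',f=None):
    "far-left, far-right, near-right, near-left pixels -> centre, yaw of long axis"
    P=np.array([pix(cam,*c,z)[:2] for c in corn]); d=(P[0]+P[1]-P[2]-P[3]); 
    return P.mean(0),np.arctan2(d[1],d[0]),np.linalg.norm(P-np.roll(P,-1,0),axis=1)
def Tcase_pick(c,yaw): return T([c[0],c[1],.013],R.from_euler('z',yaw).as_matrix())
def Tcase_place(yo,dz=0):
    x=np.array([np.cos(OTY),np.sin(OTY),0]);y=np.array([-np.sin(OTY),np.cos(OTY),0]);z=np.array([0,0,1.])
    p=np.array([OT[0],OT[1],.061+dz])+yo*y
    return T(p,np.array([z,y,-x]).T)
def pickcase(c,yaw,th,d=.031,s=-1):
    h=np.array([np.cos(yaw),np.sin(yaw),0]); o=tilt(yaw,th,s); zt=R.from_rotvec(o).apply([0,0,1])
    g=np.array([c[0],c[1],0])+d*h; g[2]=.0235
    tcp=g+zt*.026
    bot.gripper_to(.085,force=60)
    bot.move_pose(tcp-zt*.12+[0,0,.03],o)
    bot.move_linear(tcp-zt*.06)
    hit=bot.move_linear(tcp,max_speed=.05,guard=8); print('touch',hit,bot.current_position()-tcp)
    bot.gripper_to(.0,force=60); print('gap',bot.current_finger_gap(),bot.current_position()-tcp)
    M=np.linalg.inv(tool())@Tcase_pick(c,yaw); M[1,3]=0; np.save('rel.npy',M)
    p=bot.current_position(); bot.move_linear([p[0],p[1],p[2]+.15])
    print('gap',bot.current_finger_gap(),bot.current_clock())
E
python3 - <<'E'
from h import *
np.set_printoptions(precision=4,suppress=True)
C=lambda x,y:(195+x/2.7,90+y/2.7)
D=lambda x,y:(90+x/3,120+y/3)
c,y,s=rect([C(122,320),C(176,333),C(152,427),C(98,411)]);print(c,y,s)
cL,yL,sL=rect([D(345,306),D(407,316),D(388,423),D(326,409)]);print(cL,yL,sL)
S=lambda x,y:(180+x/3,150+y/3)
print(rect([S(343,248),S(355,275),S(452,258),S(437,226)],cam='scene'))
P=Tcase_place(-.06)
print(P, pix('top',452,220,.15),pix('top',443,228,0))
th=np.radians(-30);o=tilt(y,th,-1);zt=R.from_rotvec(o).apply([0,0,1]);g=np.array([c[0],c[1],.0235])+.031*np.array([np.cos(y),np.sin(y),0]);tcp=g+zt*.026
for k in(1,-1):
    o=tilt(y,th,k);M=np.linalg.inv(T(tcp,R.from_rotvec(o).as_matrix()))@Tcase_pick(c,y)
    for yo in (-.06,.06):
      for dz in (.2,.05,0):
        W=Tcase_place(yo,dz)@np.linalg.inv(M)
        print(k,yo,dz,W[:3,3],bot.ik(W[:3,3],R.from_matrix(W[:3,:3]).as_rotvec()))
E
```

```text
[0.479  0.0453] -0.2272670145978104 [0.0652 0.1133 0.0654 0.1101]
[0.4365 0.1492] -0.14133451151151835 [0.0662 0.1131 0.0662 0.1092]
(array([0.4849, 0.0535]), np.float64(-0.26628050831733097), array([0.0438, 0.1094, 0.053 , 0.1114]))
[[ 0.      0.0699 -0.9976  0.5213]
 [ 0.      0.9976  0.0699 -0.3999]
 [ 1.      0.     -0.      0.061 ]
 [ 0.      0.      0.      1.    ]] [ 0.49   -0.5578  0.15  ] [ 0.4892 -0.58    0.    ]
1 -0.06 0.2 [ 0.5333 -0.4007  0.279 ] None
1 -0.06 0.05 [ 0.5333 -0.4007  0.129 ] [-0.0762  0.6596  1.2172  2.2575  4.2934  1.2947 -2.454 ]
1 -0.06 0 [ 0.5333 -0.4007  0.079 ] [-0.0563  0.8923  1.2066  2.2663  4.1266  1.4659 -2.4295]
1 0.06 0.2 [ 0.5417 -0.281   0.279 ] None
1 0.06 0.05 [ 0.5417 -0.281   0.129 ] None
1 0.06 0 [ 0.5417 -0.281   0.079 ] None
-1 -0.06 0.2 [ 0.5333 -0.4007  0.279 ] [ 1.3147  0.0463 -0.3761  2.0997 -1.3783  0.7275  0.2955]
-1 -0.06 0.05 [ 0.5333 -0.4007  0.129 ] [-0.0762  0.6596  1.2172  2.2575  4.2934  1.2947  0.6876]
-1 -0.06 0 [ 0.5333 -0.4007  0.079 ] [-0.0563  0.8923  1.2066  2.2663  4.1266  1.4659  0.7121]
-1 0.06 0.2 [ 0.5417 -0.281   0.279 ] [ 0.9304 -0.1663 -0.1925  2.2943 -1.4835  0.5894  0.2421]
-1 0.06 0.05 [ 0.5417 -0.281   0.129 ] None
-1 0.06 0 [ 0.5417 -0.281   0.079 ] None
```

```bash
python3 - <<'E'
import re
s=open('h.py').read()
s=s.replace("def Tcase_place(yo,dz=0):\n    x=np.array([np.cos(OTY)","def Tcase_place(yo,dz=0,xo=0,yaw=0):\n    x=np.array([np.cos(OTY)")
s=s.replace("    p=np.array([OT[0],OT[1],.061+dz])+yo*y\n","    p=np.array([OT[0],OT[1],.061+dz])+yo*y+xo*x\n    a=OTY+yaw;x=np.array([np.cos(a),np.sin(a),0]);y=np.array([-np.sin(a),np.cos(a),0])\n")
open('h.py','w').write(s)
E
python3 - <<'E'
from h import *
np.set_printoptions(precision=2,suppress=True)
c=np.array([.479,.0453]);y=-.23
lo=np.array([-2.58,-.38,-1.3,.25,-1.5,.08,-2.65]);hi=np.array([2.58,2.09,1.39,2.4,4.64,2.09,2.65])
for thd in (-25,-30,-45):
  th=np.radians(thd)
  for k in(1,-1):
    o=tilt(y,th,k);zt=R.from_rotvec(o).apply([0,0,1]);g=np.array([c[0],c[1],.0235])+.031*np.array([np.cos(y),np.sin(y),0]);tcp=g+zt*.026
    M=np.linalg.inv(T(tcp,R.from_rotvec(o).as_matrix()))@Tcase_pick(c,y)
    for yo in (-.055,.055):
     for xo in (0,.03):
      for yw in (0,-.2,-.4,-.55):
       r=[];q=None
       for dz in (.2,.05,0):
        W=Tcase_place(yo,dz,xo,yw)@np.linalg.inv(M)
        q=bot.ik(W[:3,3],R.from_matrix(W[:3,:3]).as_rotvec()); r.append(-1 if q is None else round(float(min((q-lo).min(),(hi-q).min())),2))
       if min(r)>.1: print(thd,k,yo,xo,yw,r,np.array(q))
E
```

```text
-25 -1 -0.055 0.03 -0.2 [0.17, 0.13, 0.13] [ 1.8   0.75 -1.1   2.27  3.45  0.43  2.12]
-30 -1 -0.055 0 0 [0.12, 0.13, 0.12] [-0.07  0.89  1.21  2.28  4.12  1.46  0.72]
-30 -1 -0.055 0 -0.2 [0.11, 0.12, 0.11] [ 1.83  0.63 -1.1   2.29  3.56  0.33  1.93]
-30 -1 -0.055 0.03 0 [0.12, 0.17, 0.16] [-0.1   0.91  1.21  2.24  4.09  1.43  0.67]
-45 -1 -0.055 0 0 [0.42, 0.31, 0.2] [ 1.62  0.43 -0.87  2.11 -0.93  0.28  0.1 ]
-45 -1 -0.055 0.03 0 [0.47, 0.27, 0.15] [ 1.6   0.49 -0.92  2.06 -0.71  0.23 -0.12]
```

```bash
cat > scan.py <<'E'
from h import *
import sys
np.set_printoptions(precision=2,suppress=True)
lo=np.array([-2.58,-.38,-1.3,.25,-1.5,.08,-2.65]);hi=np.array([2.58,2.09,1.39,2.4,4.64,2.09,2.65])
def scan(c,y,ths,thr=.2,yos=(-.055,.055),xos=(0,.02)):
 for thd in ths:
  th=np.radians(thd)
  for k in(1,-1):
    o=tilt(y,th,k);zt=R.from_rotvec(o).apply([0,0,1]);g=np.array([c[0],c[1],.0235])+.031*np.array([np.cos(y),np.sin(y),0]);tcp=g+zt*.026
    M=np.linalg.inv(T(tcp,R.from_rotvec(o).as_matrix()))@Tcase_pick(c,y)
    for yo in yos:
     for xo in xos:
      for yw in np.radians(range(-180,180,15)):
       r=[];q=None
       for dz in (.15,.05,0):
        W=Tcase_place(yo,dz,xo,yw)@np.linalg.inv(M)
        q=bot.ik(W[:3,3],R.from_matrix(W[:3,:3]).as_rotvec()); r.append(-1 if q is None else round(float(min((q-lo).min(),(hi-q).min())),2))
       if min(r)>thr: print(thd,k,yo,xo,np.degrees(yw).round(),r,np.array(q))
if __name__=='__main__': scan(np.array([.479,.0453]),-.23,(-20,-30),xos=(0,))
E
python3 scan.py
```

```text
-20 1 -0.055 0 -105.0 [0.3, 0.35, 0.38] [ 0.46  0.81 -0.51  1.72  1.4   1.71 -0.99]
-20 1 -0.055 0 -90.0 [0.49, 0.46, 0.46] [ 0.48  0.71 -0.52  1.94  1.56  1.55 -1.01]
-20 1 -0.055 0 -75.0 [0.29, 0.26, 0.26] [ 0.54  0.62 -0.53  2.14  1.79  1.39 -1.04]
-20 1 0.055 0 -90.0 [0.36, 0.38, 0.4] [ 0.34  0.74 -0.59  1.92  1.43  1.69 -1.08]
-20 1 0.055 0 -75.0 [0.3, 0.27, 0.27] [ 0.38  0.64 -0.61  2.13  1.62  1.55 -1.09]
-20 -1 -0.055 0 -90.0 [0.25, 0.43, 0.45] [ 0.34  0.67 -0.34  1.95  1.49  1.46  2.13]
-20 -1 -0.055 0 -75.0 [0.25, 0.21, 0.21] [-0.48  0.66  0.62  2.19  1.49  0.83  1.99]
-20 -1 -0.055 0 30.0 [0.38, 0.44, 0.49] [ 1.63  0.81 -0.67  1.84 -1.01  0.94  0.77]
-20 -1 -0.055 0 45.0 [0.63, 0.65, 0.66] [ 1.55  0.9  -0.64  1.62 -0.77  1.17  0.66]
-20 -1 -0.055 0 60.0 [0.56, 0.57, 0.59] [ 1.49  1.04 -0.71  1.39 -0.53  1.4   0.56]
-20 -1 -0.055 0 75.0 [0.33, 0.41, 0.44] [ 1.38  1.15 -0.74  1.16 -0.37  1.65  0.54]
-20 -1 0.055 0 -75.0 [0.29, 0.26, 0.25] [-0.03  0.55 -0.15  2.15  1.48  1.32  2.03]
-20 -1 0.055 0 45.0 [0.47, 0.51, 0.53] [ 1.5   0.78 -0.64  1.87 -0.94  1.05  0.79]
-20 -1 0.05
[... 952 characters left out ...]
  0.7  -0.67  1.85 -0.89  0.86  0.6 ]
-30 -1 -0.055 0 45.0 [0.6, 0.6, 0.61] [ 1.55  0.82 -0.69  1.64 -0.63  1.08  0.52]
-30 -1 -0.055 0 60.0 [0.56, 0.58, 0.59] [ 1.47  0.94 -0.71  1.43 -0.44  1.32  0.49]
-30 -1 -0.055 0 75.0 [0.38, 0.49, 0.53] [ 1.37  1.05 -0.73  1.22 -0.29  1.56  0.52]
-30 -1 0.055 0 30.0 [0.36, 0.33, 0.32] [ 1.51  0.57 -0.67  2.08 -1.14  0.78  0.76]
-30 -1 0.055 0 45.0 [0.57, 0.52, 0.51] [ 1.48  0.68 -0.66  1.89 -0.83  0.96  0.64]
-30 -1 0.055 0 60.0 [0.54, 0.56, 0.57] [ 1.45  0.81 -0.73  1.69 -0.55  1.15  0.55]
-30 -1 0.055 0 75.0 [0.5, 0.53, 0.54] [ 1.37  0.93 -0.76  1.49 -0.37  1.37  0.53]
-30 -1 0.055 0 90.0 [0.34, 0.45, 0.5] [ 1.26  1.03 -0.78  1.3  -0.22  1.59  0.56]
```

```bash
cat >> h.py <<'E'
def placecase(yo,yaw,xo=0,view=None):
    M=np.load('rel.npy')
    def go(dz): W=Tcase_place(yo,dz,xo,yaw)@np.linalg.inv(M); return W[:3,3],R.from_matrix(W[:3,:3]).as_rotvec()
    bot.move_pose(*go(.16)); print('gap',bot.current_finger_gap(),bot.current_clock())
    return go
E
python3 - <<'E'
from h import *
np.set_printoptions(precision=4,suppress=True)
im=save('top','t4',(195,90,415,310),2.7)
pickcase(np.array([.479,.0453]),-.23,np.radians(-30),s=1)
save('top','t5',(195,90,415,310),2.7)
E
```

```text
touch False [0.0003 0.     0.0002]
gap 0.06318756450222336 [0.0006 0.0002 0.0007]
gap 0.06281116550142463 33.3417
```

View pics/t5.png

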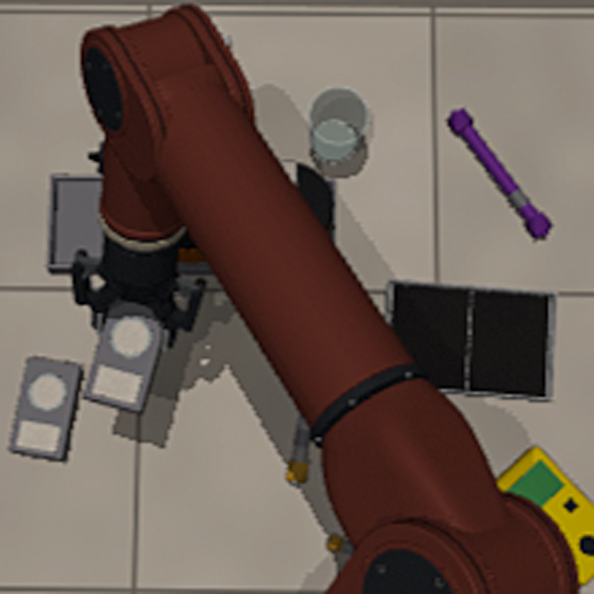

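Run:
```python
from h import *
p=bot.current_position(); bot.move_linear([.47,-.05,.3],max_speed=.2)
go=placecase(-.055,-np.pi/2)
save('scene','s6',(150,100,350,290),3); save('top','t6',(235,100,475,310),2.5)
```

```text
gap 0.06312717830926018 35.8417
```

View pics/s6.png

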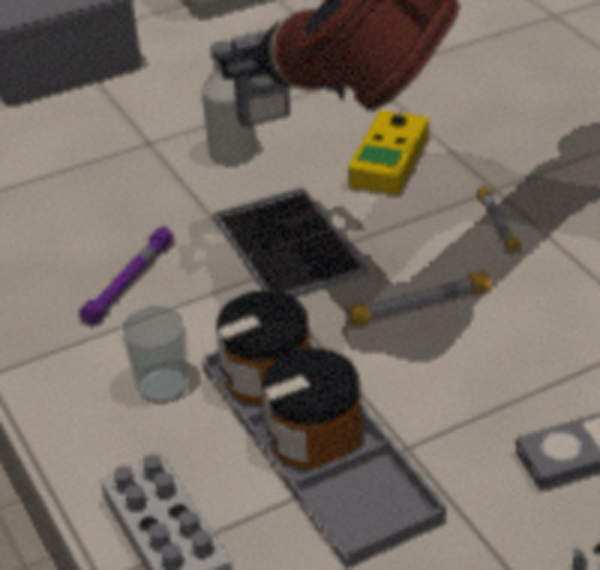

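View pics/t6.png

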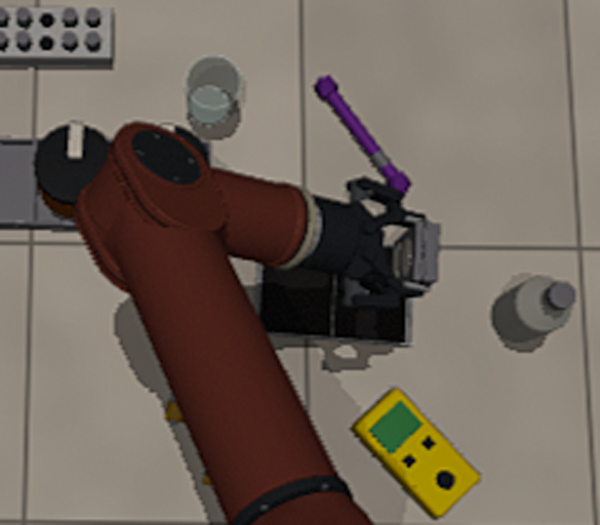

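Run:
```python
from h import *
np.set_printoptions(precision=4,suppress=True)
for z in (.3,.4): print(pix('top',299,164,z))
s=open('h.py').read()
M=np.load('rel.npy')
def go(dz): W=Tcase_place(-.055,dz,0,-np.pi/2)@np.linalg.inv(M); return W[:3,3]
bot.move_linear(go(.05),max_speed=.1)
print(bot.move_linear(go(.01),max_speed=.05,guard=8),bot.current_position()-go(0),bot.current_finger_gap())
save('scene','s7',(150,100,350,290),3); save('top','t7',(235,100,475,310),2.5)
```

```text
[ 0.6095 -0.1137  0.3   ]
[ 0.5807 -0.1112  0.4   ]
False [0.0002 0.     0.0103] 0.06287038149581643
```

View pics/s7.png

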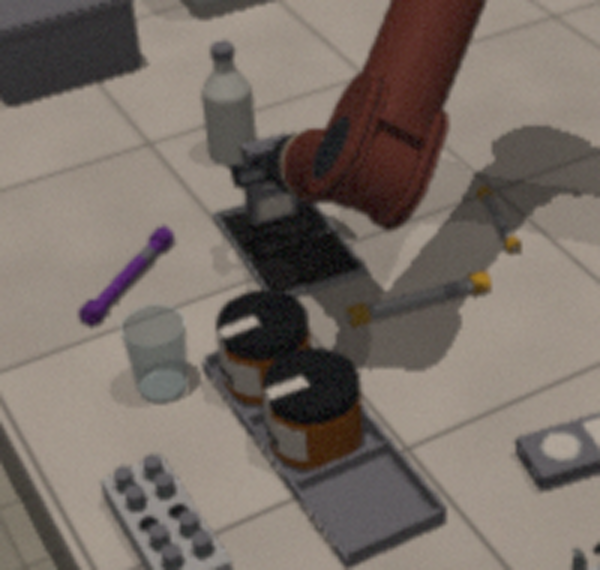

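View pics/t7.png

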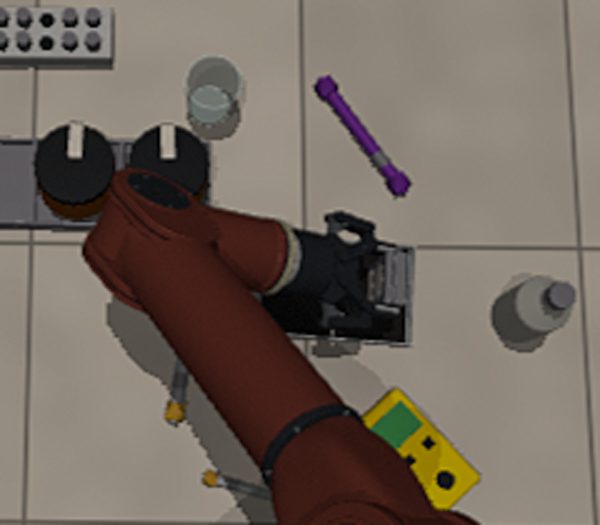

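Run:
```python
from h import *
np.set_printoptions(precision=4,suppress=True)
M=np.load('rel.npy')
W=lambda dz:(Tcase_place(-.055,dz,0,-np.pi/2)@np.linalg.inv(M))[:3,3]
print(bot.move_linear(W(-.008),max_speed=.015,guard=5),bot.current_position()-W(0),bot.current_finger_gap(),bot.current_wrist_force())
bot.gripper_to(.075); bot.hold(.3); bot.gripper_to(.085)
zt=R.from_rotvec(bot.current_orientation()).apply([0,0,1])
bot.move_linear(bot.current_position()-zt*.1,max_speed=.1)
p=bot.current_position(); bot.move_linear([p[0]-.05,p[1]+.05,.35],max_speed=.2)
bot.move_pose([.48,.12,.3],tilt(-.14,0,1))
save('scene','s8',(150,100,350,290),3); save('top','t8',(90,90,410,310),2.4)
print(bot.current_clock())
```

```text
True [ 0.     -0.0001  0.0009] 0.06274539896895635 [-0.2699  0.7512  4.4849]
43.8167
```

View pics/s8.png

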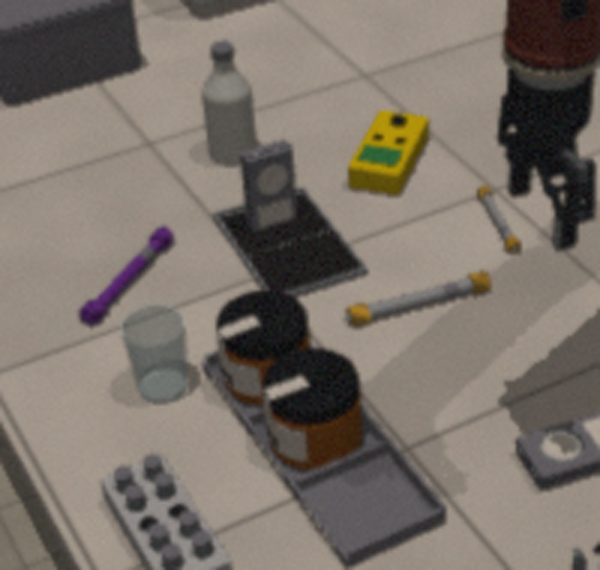

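View pics/t8.png

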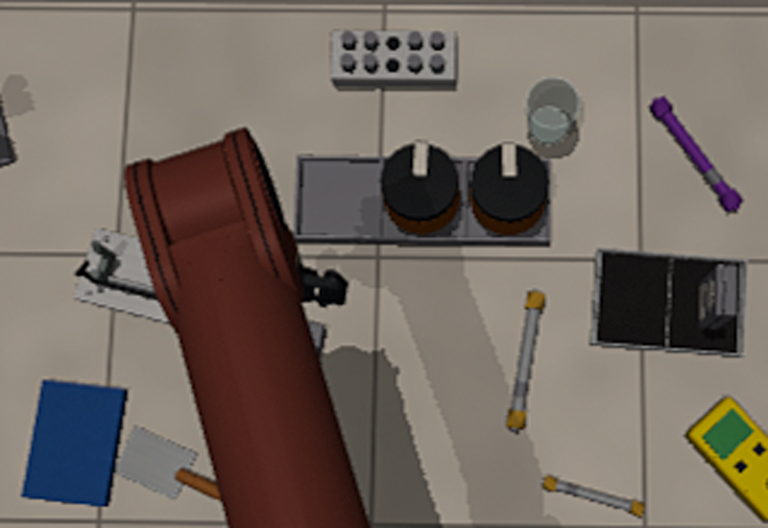

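```bash
python3 - <<'E'
from scan import *
scan(np.array([.4365,.1492]),-.141,(-35,-45),yos=(.05,),xos=(0,),thr=.15)
E
python3 - <<'E'
from h import *
np.set_printoptions(precision=4,suppress=True)
pickcase(np.array([.4365,.1492]),-.141,np.radians(-40),s=1)
bot.move_linear([.47,.0,.3],max_speed=.2)
save('scene','s9',(180,100,380,290),3)
E
```

```text
-35 1 0.05 0 -120.0 [0.2, 0.3, 0.34] [ 0.41  0.78 -0.56  1.57  1.02  1.75 -1.04]
-35 1 0.05 0 -105.0 [0.34, 0.4, 0.43] [ 0.49  0.72 -0.69  1.75  1.2   1.66 -0.99]
-35 1 0.05 0 -90.0 [0.37, 0.36, 0.38] [ 0.67  0.71 -0.92  1.93  1.42  1.61 -0.94]
-35 -1 0.05 0 -120.0 [0.21, 0.32, 0.37] [ 0.36  0.77 -0.49  1.57  0.99  1.72  2.11]
-35 -1 0.05 0 -105.0 [0.26, 0.4, 0.47] [ 0.38  0.67 -0.54  1.75  1.12  1.58  2.18]
-35 -1 0.05 0 30.0 [0.38, 0.27, 0.21] [ 1.01  0.43 -0.13  2.08 -1.29  0.93  0.78]
-35 -1 0.05 0 45.0 [0.51, 0.47, 0.44] [ 1.    0.53 -0.11  1.9  -1.06  1.12  0.76]
-35 -1 0.05 0 60.0 [0.62, 0.63, 0.62] [ 0.98  0.64 -0.11  1.72 -0.88  1.3   0.77]
-35 -1 0.05 0 75.0 [0.44, 0.56, 0.61] [ 0.93  0.74 -0.12  1.53 -0.73  1.48  0.8 ]
-35 -1 0.05 0 90.0 [0.26, 0.38, 0.44] [ 0.87  0.84 -0.13  1.35 -0.6   1.65  0.85]
-45 1 0.05 0 -135.0 [0.21, 0.34, 0.4] [ 0.41  0.75 -0.44  1.45  0.77  1.69 -1.06]
-45 1 0.05 0 -120.0 [0.34, 0.46, 0.51] [ 0.43  0.68 -0.51  1.61  0.9   1.58 -0.97]
-45 1 0.05 0 -105.0 [0.49, 0.59, 0.63] [ 0.49  0.6  -0.6   1.77  1.04  1.46 -0.88]
-45 1 0.05 0 -90.0 [0.49, 0.5,
[... 446 characters left out ...]
01  1.43  2.28]
-45 -1 0.05 0 15.0 [0.32, 0.23, 0.21] [ 0.99  0.26 -0.24  2.19 -1.28  0.59  0.47]
-45 -1 0.05 0 30.0 [0.45, 0.37, 0.35] [ 0.98  0.36 -0.17  2.05 -1.07  0.81  0.51]
-45 -1 0.05 0 45.0 [0.6, 0.52, 0.5] [ 0.97  0.45 -0.14  1.9  -0.9   1.01  0.57]
-45 -1 0.05 0 60.0 [0.7, 0.68, 0.66] [ 0.94  0.55 -0.13  1.74 -0.76  1.19  0.64]
-45 -1 0.05 0 75.0 [0.53, 0.66, 0.73] [ 0.9   0.65 -0.14  1.58 -0.63  1.36  0.72]
-45 -1 0.05 0 90.0 [0.37, 0.5, 0.57] [ 0.85  0.74 -0.15  1.42 -0.5   1.52  0.81]
-45 -1 0.05 0 105.0 [0.22, 0.36, 0.43] [ 0.79  0.82 -0.16  1.28 -0.38  1.66  0.92]
touch False [0.0003 0.     0.0002]
gap 0.06308261711300768 [0.0005 0.0001 0.0006]
gap 0.06310341010613364 48.6333
```

View pics/s9.png

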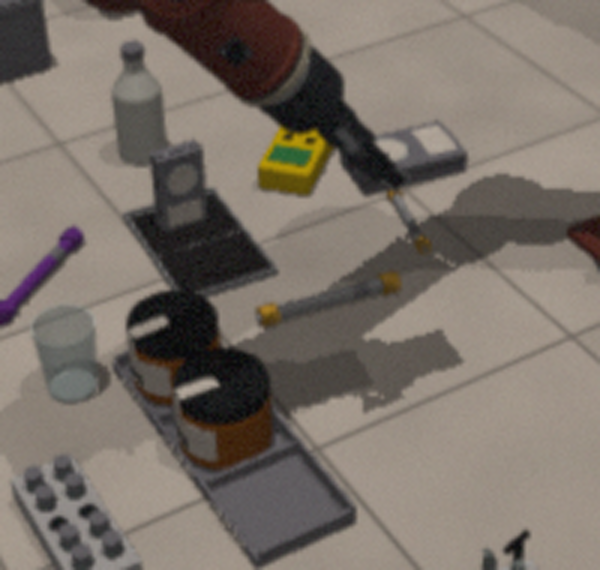

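Run:
```python
from h import *
np.set_printoptions(precision=4,suppress=True)
go=placecase(.055,-np.pi/2)
bot.move_linear(go(.05)[0],max_speed=.1)
bot.move_linear(go(.008)[0],max_speed=.05,guard=8)
print(bot.current_finger_gap())
save('scene','s10',(180,100,380,290),3)
```

```text
gap 0.06310539900663731 51.3667
0.06335833669852746
```

View pics/s10.png

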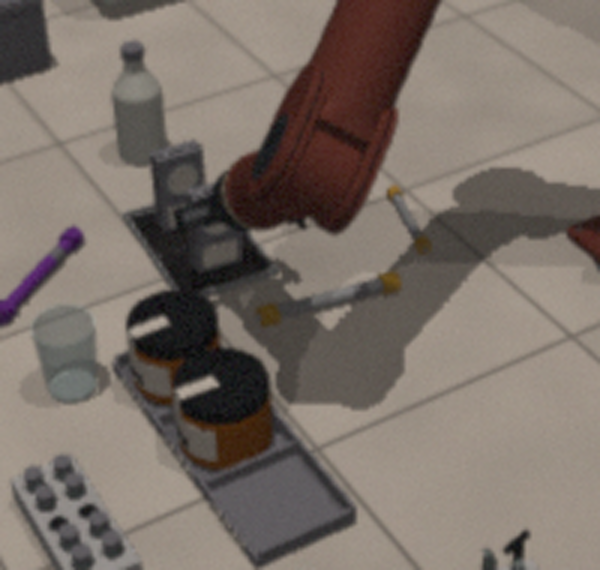

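Run:
```python
from h import *
np.set_printoptions(precision=4,suppress=True)
M=np.load('rel.npy')
W=lambda dz:(Tcase_place(.055,dz,0,-np.pi/2)@np.linalg.inv(M))[:3,3]
print(bot.move_linear(W(-.008),max_speed=.015,guard=5),bot.current_position()-W(0),bot.current_finger_gap(),bot.current_wrist_force())
bot.gripper_to(.075); bot.hold(.3); bot.gripper_to(.085)
zt=R.from_rotvec(bot.current_orientation()).apply([0,0,1])
bot.move_linear(bot.current_position()-zt*.1,max_speed=.1)
p=bot.current_position(); bot.move_linear([p[0]-.05,p[1]+.05,.35],max_speed=.2)
bot.move_pose([.45,-.37,.4],tilt(-.14,0,1))
im=save('scene','s11'); cv2.imwrite('pics/s11c.png',cv2.resize(im[260:350,310:400],None,fx=6,fy=6,interpolation=cv2.INTER_CUBIC))
im=save('top','t11'); cv2.imwrite('pics/t11c.png',cv2.resize(im[90:310,90:410],None,fx=2.4,fy=2.4,interpolation=cv2.INTER_CUBIC))
cv2.imwrite('pics/t11d.png',cv2.resize(im[175:235,110:185],None,fx=8,fy=8,interpolation=cv2.INTER_CUBIC))
print(bot.current_clock(),strips(im))
```

```text
True [ 0.     -0.0001 -0.0003] 0.06287667180632996 [0.2675 1.3554 4.1863]
59.85 [(np.int32(41), array([ 0.6894, -0.0127]), np.float64(-0.3)), (np.int32(44), array([ 0.6896, -0.127 ]), np.float64(3.9))]
```

View pics/s11c.png

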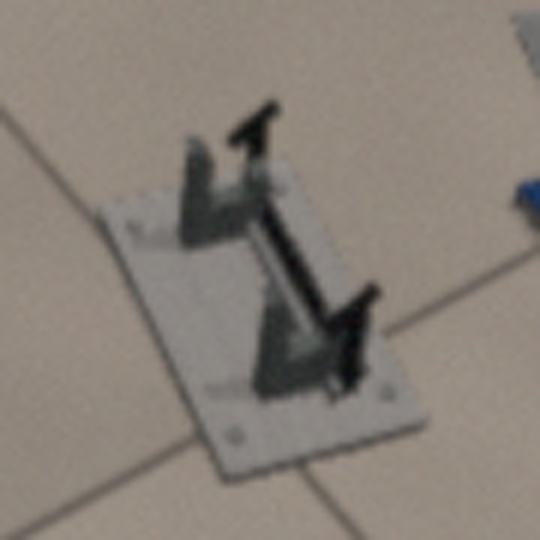

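View pics/t11c.png

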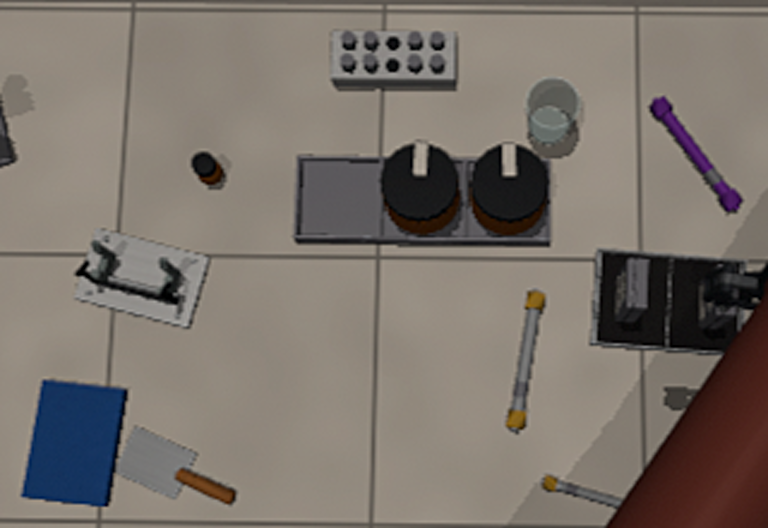

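View pics/t11d.png

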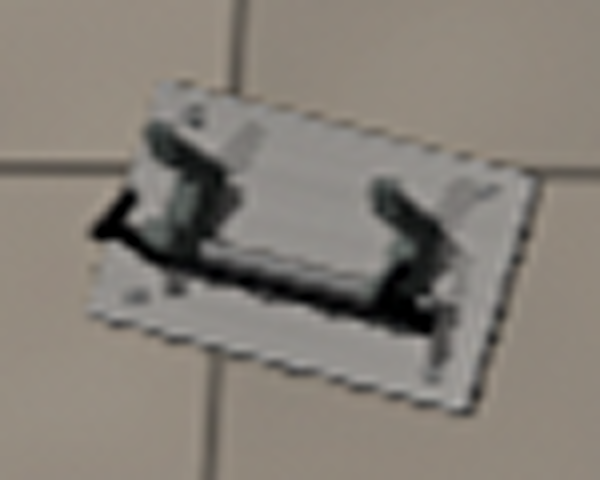

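View pics/s11.png

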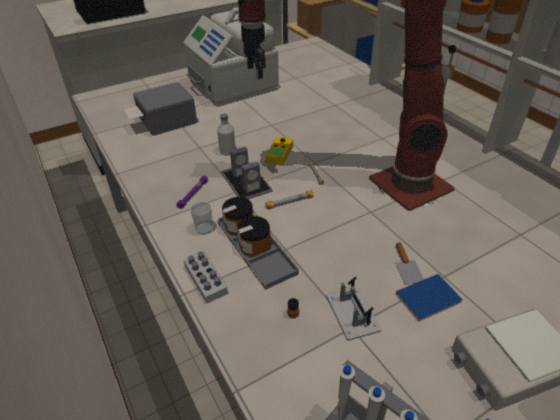

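```bash
cat >> h.py <<'E'
def tri(a,b):
    p,d=ray('top',*a); q,e=ray('scene',*b); d=d/np.linalg.norm(d);e=e/np.linalg.norm(e)
    s=np.linalg.lstsq(np.array([d,-e]).T,q-p,rcond=None)[0]; A=p+s[0]*d;B=q+s[1]*e
    return (A+B)/2,np.linalg.norm(A-B)
E
python3 - <<'E'
from h import *
np.set_printoptions(precision=4,suppress=True)
T8=lambda x,y:(110+x/8,175+y/8); S6=lambda x,y:(310+x/6,260+y/6)
P=np.array([pix('top',*T8(*c),.01)[:2] for c in [(160,80),(543,177),(470,412),(92,312)]])
Q=np.array([pix('scene',*S6(*c),.01)[:2] for c in [(425,425),(290,160),(102,210),(232,478)]])
for X in (P,Q): print(X.tolist(),X.mean(0),np.linalg.norm(X-np.roll(X,-1,0),axis=1))
d=P[0]+P[3]-P[1]-P[2]; cyaw=np.arctan2(-d[0],d[1]); e=P[0]+P[1]-P[2]-P[3]; print('yaw y',cyaw,'x',np.arctan2(e[1],e[0]))
yaw=cyaw
def loc(p,c): 
    v=p[:2]-c; return [v@[np.cos(yaw),np.sin(yaw)],v@[-np.sin(yaw),np.cos(yaw)],p[2]]
c=P.mean(0)
for n,a,b in [('bar mid',(275,285),(298,265)),('nose L',(115,215),(365,300)),('nose R',(420,310),(255,120)),('prongtopL',(160,135),(278,285)),('prongtopR',(385,188),(197,145))]:
    p,g=tri(T8(*a),S6(*b)); print(n,p,g,np.array(loc(p,c)))
C=lambda x,y:(90+x/2.4,90+y/2.4)
A=pix('top',*C(536,291),.012);B=pix('top',*C(515,431),.012);print('tube',A,B,(A+B)/2,np.linalg.norm(A-B),np.arctan2(*(A-B)[[1,0]]))
E
```

```text
[[0.617510146807948, 0.4243090736709072], [0.5790320146782093, 0.2673924414546609], [0.4834166058555319, 0.29160009093954803], [0.5221834847640386, 0.44500614835602814]] [0.5505 0.3571] [0.1616 0.0986 0.1582 0.0975]
[[0.5273463160545537, 0.4527446347363724], [0.4843013470529819, 0.2991609998088912], [0.5815587261443693, 0.2762919884729169], [0.6186506539366818, 0.4295837424662383]] [0.553  0.3644] [0.1595 0.0999 0.1577 0.0942]
yaw y -0.2439603782637095 x -0.23097741149985204
bar mid [0.5313 0.3649 0.0311] 0.0034041401994811876 [-0.0206  0.003   0.0311]
nose L [0.5465 0.4177 0.0758] 0.0055964056823457975 [-0.0185  0.0579  0.0758]
nose R [0.5145 0.3012 0.0608] 0.0023518605472117498 [-0.0214 -0.0629  0.0608]
prongtopL [0.5777 0.3978 0.0852] 0.0010460330576039934 [0.0165 0.0461 0.0852]
prongtopR [0.5584 0.3119 0.0806] 0.0019968278300833567 [ 0.0186 -0.0419  0.0806]
tube [ 0.5369 -0.1673  0.012 ] [ 0.352 -0.14   0.012] [ 0.4445 -0.1537  0.012 ] 0.18694639732402069 -0.14621737303206536
```

Run:
```python
from h import *
np.set_printoptions(precision=4,suppress=True)
c=np.array([.4445,-.1535]); o=tilt(-.146,0,-1)
bot.gripper_to(.05,force=100)
bot.move_pose([c[0],c[1],.12],o)
print(bot.move_linear([c[0],c[1],.02],max_speed=.1,guard=8),
bot.move_linear([c[0],c[1],.0095],max_speed=.03,guard=6),bot.current_position())
bot.gripper_to(0,force=100); print(bot.current_finger_gap(),bot.current_position(),bot.current_wrist_force())
save('scene','s12',(240,150,340,240),6)
bot.move_linear([c[0],c[1],.06],max_speed=.05); print(bot.current_finger_gap(),bot.current_clock())
save('scene','s13',(240,130,340,220),6)
```

```text
False False [ 0.4443 -0.1536  0.0094]
0.013826905489274337 [ 0.4447 -0.1536  0.01  ] [-3.2497  1.3421 10.8365]
0.01341893921875078 66.425
```

View pics/s13.png

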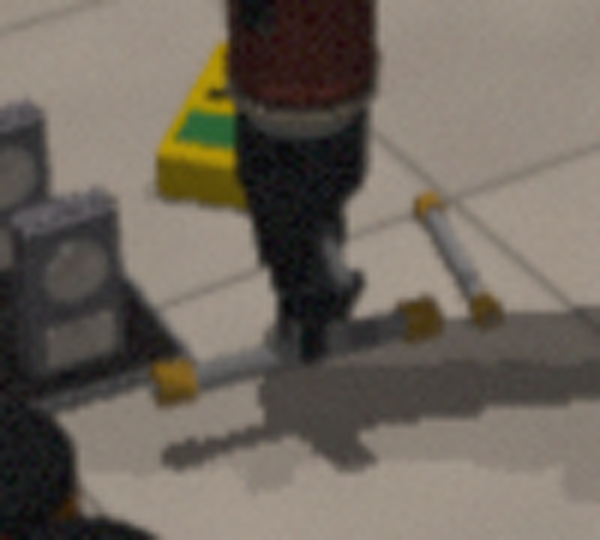

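Run:
```python
from h import *
np.set_printoptions(precision=4,suppress=True)
p=bot.current_position()
print(bot.move_linear([p[0],p[1],.0105],max_speed=.04,guard=5),bot.current_position())
bot.gripper_to(.05,force=100)
print(bot.move_linear([p[0],p[1],.0005],max_speed=.03,guard=6),bot.current_position())
bot.gripper_to(0,force=100); print(bot.current_finger_gap(),bot.current_position(),bot.current_wrist_force())
bot.move_linear([p[0],p[1],.06],max_speed=.05); print(bot.current_finger_gap(),bot.current_clock())
save('scene','s14',(240,130,340,220),6)
```

```text
False [ 0.4445 -0.1535  0.0107]
False [ 0.444  -0.1536  0.0003]
0.014615830960701083 [ 0.4445 -0.1535  0.0009] [-3.1607  0.3396  7.6301]
0.014474308338592914 70.55
```

View pics/s14.png

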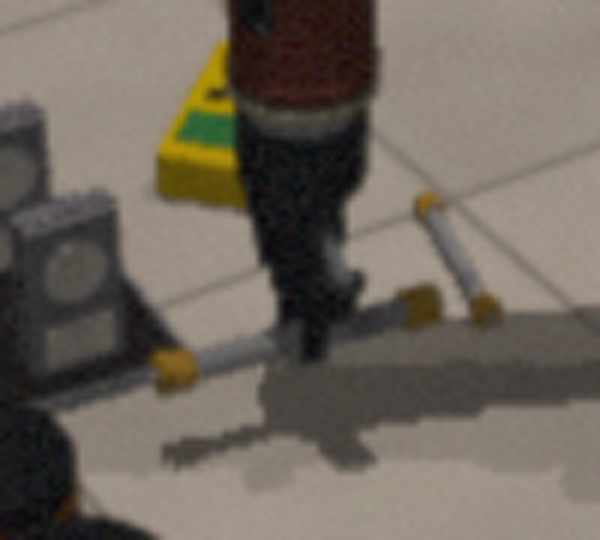

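```bash
cat >> h.py <<'E'
CY=-.238; CC=np.array([.5505,.357])
E
python3 - <<'E'
from h import *
np.set_printoptions(precision=4,suppress=True)
bot.move_linear([.45,-.05,.25],max_speed=.2)
bot.move_pose([CC[0],CC[1],.125],tilt(CY+np.pi/2,0,-1))
print(bot.current_finger_gap(),bot.current_position(),bot.current_clock())
im=save('scene','s15',(300,230,420,350),5);im=save('top','t15',(95,150,205,250),6)
ex=np.array([-np.sin(CY),np.cos(CY),0]); p=bot.current_position()+[0,0,.011]
for n in('top','scene'): print(n,[proj(n,p+k*ex) for k in(-.09,.09)])
E
```

```text
0.014461806494493674 [0.5511 0.3557 0.1256] 73.5667
top [array([167.1089, 204.4577]), array([108.8085, 189.779 ])]
scene [array([342.8719, 256.5919]), array([370.8907, 306.4686])]
```

View pics/s15.png

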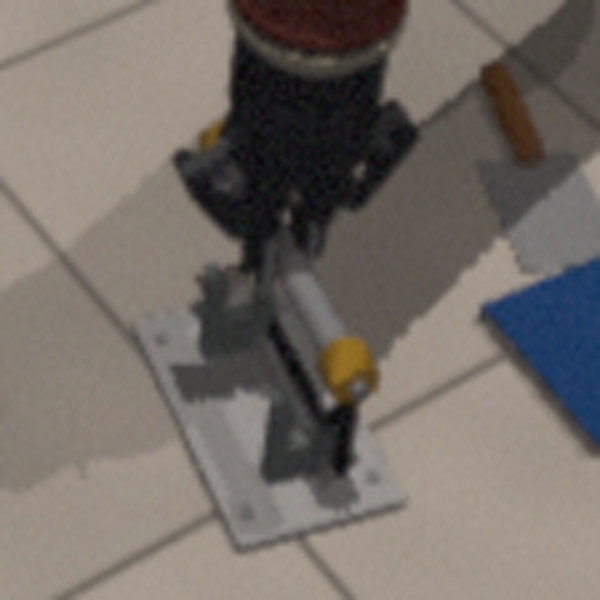

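View pics/t15.png

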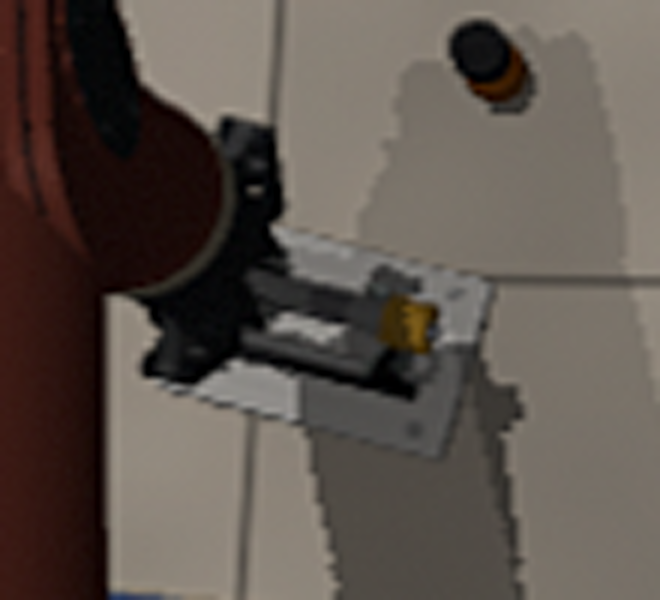

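Run:
```python
from h import *
np.set_printoptions(precision=4,suppress=True)
c=np.array([.5515,.358]); u=np.array([np.cos(CY),np.sin(CY)])
f0=bot.current_wrist_force(); print(f0)
bot.move_linear([c[0],c[1],.09],rot=tilt(CY+np.pi/2,0,-1),max_speed=.06,guard=8)
z=.09
while z>.034:
    z-=.003; bot.move_linear([c[0],c[1],z],max_speed=.03)
    f=bot.current_wrist_force()-f0; p=bot.current_position(); v=p[:2]-CC
    print('%.3f z %.4f  x %.4f  f clip-x %.1f y %.1f z %.1f'%(z,p[2],v@u,f[:2]@u,f[:2]@[-u[1],u[0]],f[2]))
    if f[2]>30 or abs(f[:2]@u)>20: break
print(bot.current_finger_gap(),bot.current_clock())
save('scene','s16',(300,230,420,350),5);im=save('top','t16',(95,150,205,250),6)
```

```text
[ 0.4349  0.3235 -1.6447]
0.087 z 0.0870  x 0.0007  f clip-x -0.2 y -0.6 z -0.2
0.084 z 0.0838  x 0.0006  f clip-x -1.2 y -0.6 z -1.1
0.081 z 0.0807  x 0.0006  f clip-x -0.4 y -0.1 z -0.4
0.078 z 0.0778  x 0.0006  f clip-x -0.9 y -0.2 z 0.1
0.075 z 0.0748  x 0.0006  f clip-x -0.2 y -0.6 z -0.6
0.072 z 0.0718  x 0.0006  f clip-x -1.6 y -1.0 z -0.2
0.069 z 0.0688  x 0.0006  f clip-x -0.6 y -0.3 z 0.4
0.066 z 0.0658  x 0.0006  f clip-x -0.4 y -1.1 z 0.3
0.063 z 0.0634  x 0.0015  f clip-x 2.1 y -0.9 z 1.1
0.060 z 0.0607  x 0.0023  f clip-x 5.8 y 1.2 z 3.6
0.057 z 0.0575  x 0.0023  f clip-x 6.6 y 0.2 z 1.4
0.054 z 0.0540  x 0.0019  f clip-x 6.3 y 0.6 z -1.0
0.051 z 0.0506  x 0.0015  f clip-x 5.0 y 1.8 z -3.9
0.048 z 0.0473  x 0.0012  f clip-x 3.8 y 0.3 z -5.6
0.045 z 0.0441  x 0.0004  f clip-x 3.1 y -0.2 z -7.4
0.042 z 0.0419  x 0.0001  f clip-x -0.4 y 0.0 z -0.2
0.039 z 0.0389  x 0.0004  f clip-x -0.8 y -1.2 z 0.3
0.036 z 0.0379  x 0.0018  f clip-x -1.7 y -1.4 z 13.1
0.033 z 0.0375  x 0.0032  f clip-x -6.2 y -4.1 z 33.0
0.014589086020901849 79.15
```

View pics/s16.png

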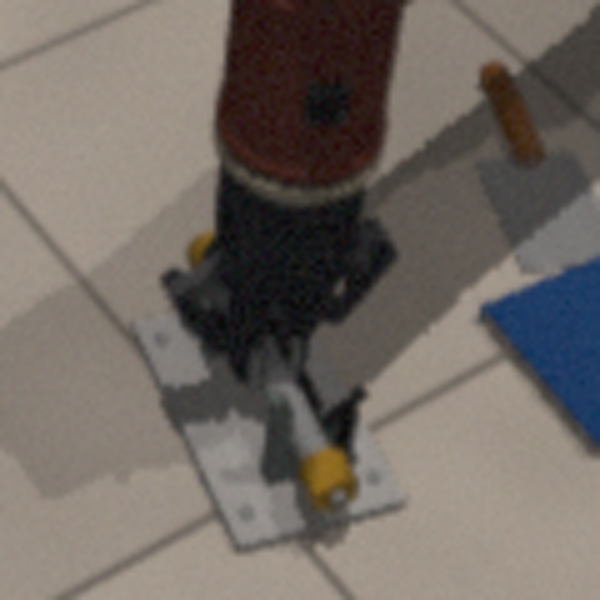

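View pics/t16.png

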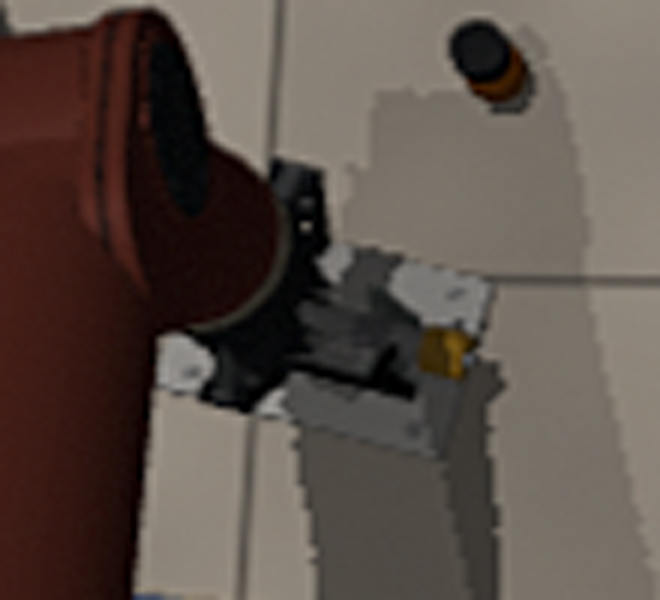

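Run:
```python
from h import *
np.set_printoptions(precision=4,suppress=True)
c=np.array([.5512,.358])
bot.move_linear([c[0],c[1],.0385],max_speed=.02); f0=bot.current_wrist_force(); print(f0)
bot.gripper_to(.03); print(bot.current_finger_gap(),bot.current_wrist_force()-f0)
print(bot.move_linear([c[0],c[1],.1],max_speed=.05,guard=10),bot.current_position(),bot.current_wrist_force()-f0)
bot.move_linear([c[0],c[1],.2]); bot.move_pose([.5,.0,.4],tilt(0,0,-1))
im=save('scene','s17');cv2.imwrite('pics/s17c.png',cv2.resize(im[260:350,310:400],None,fx=6,fy=6,interpolation=cv2.INTER_CUBIC))
im=save('top','t17',(110,175,185,235),8); print(strips(im),bot.current_clock())
```

```text
[-1.0615  1.0184  0.4987]
0.029915316744611266 [ 1.6723 -1.4572 -1.1741]
False [0.551  0.3579 0.0996] [ 1.0416 -0.4972 -1.1698]Traceback (most recent call last):
  File "<stdin>", line 9, in <module>
  File "h.py", line 52, in strips
    n,l,st,_=cv2.connectedComponentsWithStats(w.astype(np.uint8)); k=1+np.argmax(st[1:,4])
                                                                       ~~~~~~~~~^^^^^^^^^^
    return _wrapfunc(a, 'argmax', axis=axis, out=out, **kwds)
    return bound(*args, **kwds)
ValueError: attempt to get argmax of an empty sequence
```

View pics/s17c.png

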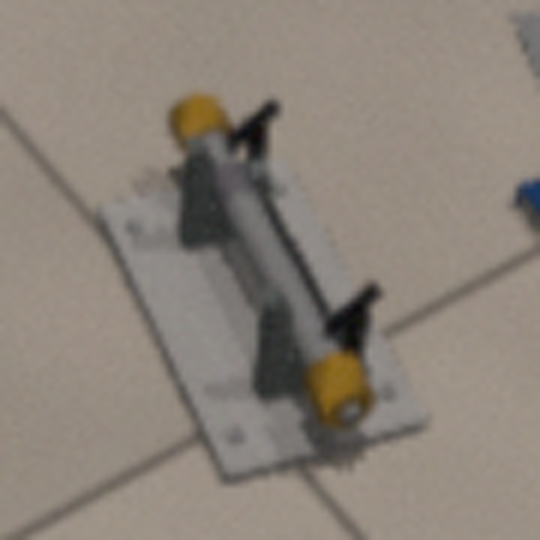

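View pics/t17.png

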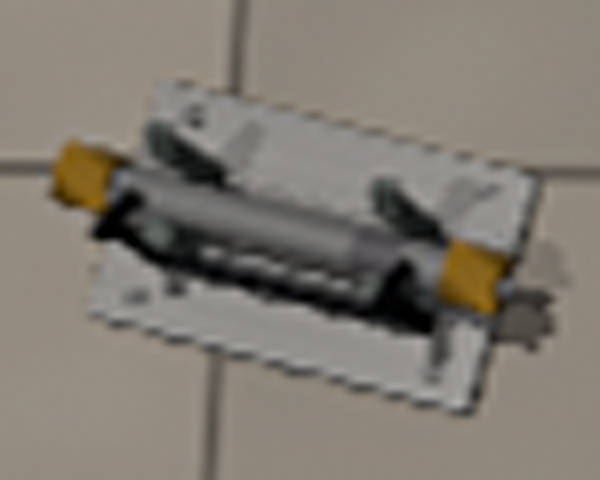

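View pics/s17.png

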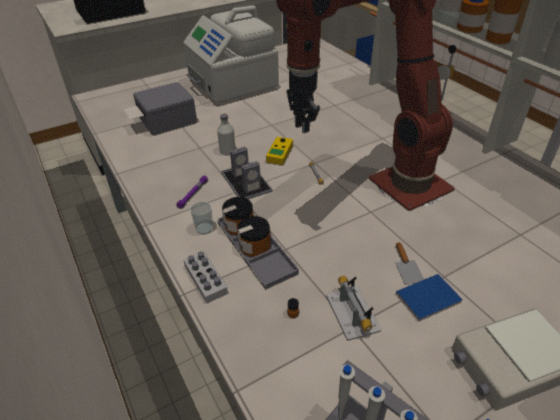

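Run:
```python
from h import *
np.set_printoptions(precision=4,suppress=True)
T8=lambda x,y:(110+x/8,175+y/8)
A=pix('top',*T8(57,175),.049);B=pix('top',*T8(503,279),.049);m=((A+B)/2)[:2]-CC
print(A,B,np.linalg.norm(A-B),'yaw',np.arctan2(-(A-B)[0],(A-B)[1]),'loc',m@[np.cos(CY),np.sin(CY)],m@[-np.sin(CY),np.cos(CY)])
bot.move_pose([.5,-.35,.4],tilt(-.1,0,1))
im=save('top','t18'); print(strips(im))
im=save('scene','s18'); cv2.imwrite('pics/s18c.png',cv2.resize(im[120:270,180:330],None,fx=4,fy=4,interpolation=cv2.INTER_CUBIC))
bot.move_pose([.45,.1,.45],tilt(-.1,0,1))
save('top','t19',(195,90,415,310),2.7)
print(bot.current_clock())
```

```text
[0.5697 0.449  0.049 ] [0.5301 0.2718 0.049 ] 0.1815049800463319 yaw -0.220126769698092 loc -0.001404386660334797 0.0031647468396023217
[(np.int32(44), array([ 0.6897, -0.0128]), np.float64(-4.7)), (np.int32(45), array([ 0.6895, -0.1272]), np.float64(4.4))]
88.9917
```

View pics/s18c.png

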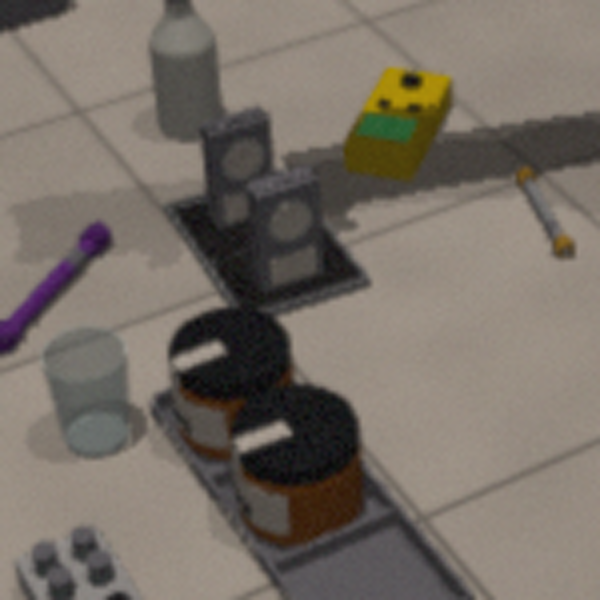

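View pics/t19.png

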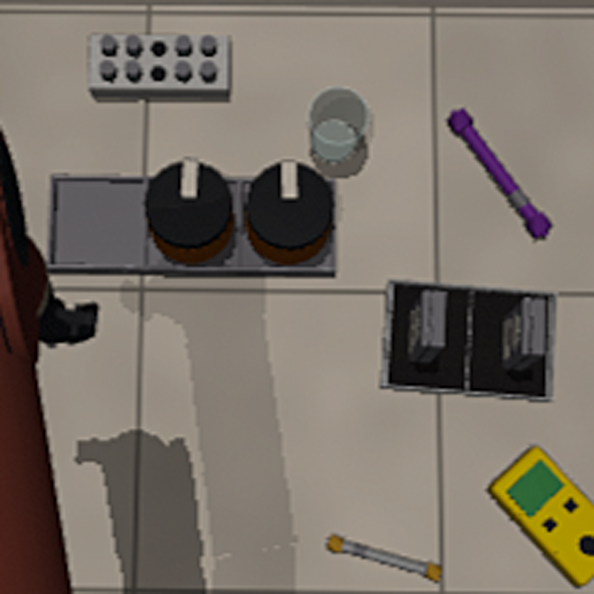

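```bash
python3 -c "
from bench import bot
bot.hold(.5); print(bot.current_clock()); bot.finish_job()"
```

```text
89.4917
the job is handed in; nothing more can be done
```

I handed the job in at about 89 s of the 210 s allowed. The jars, cases and tube all looked right in the last pictures, though the interface gives no verdict.

- **Jars:** Only two were in the tray; one compartment was empty. I turned both in place with the shut fingertips pressed on the lid. The lid slipped under the fingertip, so one jar needed a second, shorter turn. By the lid seal strips, the labels now point within about 5° of the tray's front (limit 15°).
- **Cases:** Both stand on end in the out-tray, 55 mm either side of its middle. I stood them with their 64 mm width along the tray's x, not along y as in your example, because the arm couldn't reach well the other way. One case was knocked aside early in the run, so I measured it again before picking it up.
- **Tube:** It is seated in the clip stand:
  - My first grip was only at the fingertips, so I set it down and took it again lower.
  - During the press the force fell to zero just above the seat, then rose against a hard stop.
  - Afterwards the tube measured about 1 mm (x) and 3 mm (y) from the seat, and within about 0.02 rad of the stand's axis.
  - The jaw's noses are back where they were before the press, so I take it as shut.
- **Bystanders:** Those visible in the last pictures look unmoved.
- **Check that disagreed:** My readings of the clip base and the cases from the two cameras differed by 5–8 mm. For the clip base I put this down to picking the lower plate edges in the scene view. With the tube held at a known position both cameras agreed to about 1 pixel, so I used the top view.

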